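# Free an offcut caught under the pedal-bin lid

## Robot

A 6-joint arm with a two-finger parallel gripper is mounted at the origin on the work surface. World frame = base frame: x ahead of the robot, y to its left, z up, the work surface at z = 0. Lengths are in m, angles in degrees, forces in N, time in s.
With the tool pointing down it reaches from about 0.25 to 0.725 m from the base axis. Payload 9.7 kg.
Tool frame: the origin (TCP) lies on the centre line of the jaws, within the pads' length; the fingertips stand 17 mm ahead of it and the grasp point (between the pads) lies 2 mm behind it (bot.nose_length is the distance from the TCP to the fingertips, in m); x points along the fingers, y is the direction in which the jaws open and shut, and the axes are right-handed (so a half turn about x gives the same grasp; the last joint's range is limited). The gripper opens to 85 mm and grips with 20 to 120 N. Pads are 22 mm wide; open, the fingers measure 114 mm over their backs; the gripper's body (76 mm by 85 mm) begins 54 mm behind the grasp point. The pads swing forward as they close: fully open they stand 13 mm farther back than shut.
Start: joints at [0, 4.979, 10.078, 95.1, 0, 90], TCP at [0.55, -0, 0.248] pointing down, gripper open.
Joint ranges: [-179.16, 179.16], [-48.56, 103.87], [-65.8, 70.77], [-126.05, 130.52], [-82.76, 87.17], [-180, 180]. Speed limits (degrees/s): [127.2, 127.2, 147.25, 180, 180, 180].

## Interface

Orientations are given as [roll, pitch, yaw] about the fixed x, y, z axes, in that order (R = Rz(yaw) Ry(pitch) Rx(roll)).
In Python, from workcell import bot, viewer, ticket gives the robot as it stands.
- The arm moves only by the tool jog_arm, never from a script. Its argument "deltas" is a list of rows, each an object of numbers: "fingers": the opening, from 0 (shut) to 1 (fully open); "x", "y", "z": the shift along the world's x, y, z in mm; "twist": the turn about the world's z in degrees. A call has 1 to 10 rows; each row is the pose to reach, as a shift and turn from the pose measured when the call began; what a row does not reach only later rows make up. A row lasts 1/10 s, in which the tool goes at most 50 mm and 8.59 degrees, less where a joint would pass 70% of its speed; a pose out of reach is approached as far as the arm can. A call with a gripper value outside its range is refused whole. The fingers move at their own pace and stop on an object; "grip_force" is the grip in N (left out, the last holds). Time passes only in rows, so rows that repeat a pose let the fingers close. It gives the time, the measured TCP pose, the force and the opening at its end, in the units of the state.
- bot.get_obs(): the state, without advancing time (a new reading comes with each control period).
- viewer.camera(name): name is "scene" or "side" or "wrist"; returns a dict with "image" (384x512x3 uint8, red, green, blue), "fovy" (degrees; the focal length in pixels is half the picture's height over the tangent of half this angle, whatever the lens; pixels are square), "cx", "cy" (the principal point, pixels), "world_to_cam" (4x4, takes a point from world to camera coordinates); the wrist camera has in their place "tool_from_camera" (4x4, takes a point from camera to tool coordinates, whose origin is the TCP and whose axes are the tool frame's). Camera axes: x right, y down, z forward; pixel columns grow to the right and rows downward; lengths in m; the calibration is good to about 2 mm. A picture is of the moment at which its call begins: read the wrist's pose just before it. There is no depth.
- ticket.job_done(): hands the job in, once; it reports no verdict.
The state is a dict: "time": time; "q": joint angles; "qd": joint speeds; "joint_efforts": joint torques, N m; "ee_pos": TCP position; "tcp_rot": TCP orientation; "wrist_force": force on the tool from outside, world axes, zero at the start; "torque": the same for the moment, N m; "opening": finger opening in m.
Only numpy, scipy, OpenCV 4.12 (cv2) and the standard library are available. Lean on these libraries where they do the work, as an engineer would, in place of code of your own. Each camera call takes 0.05 s, during which the arm holds its last target.

## Task

An offcut of wood is caught under the lid of the pedal bin on the packing bench and props it ajar. Press the pedal right down with the fingertips so that the lid stands wide open and the offcut drops into the bin, then ease the pedal back up so that the lid comes down softly and shuts fully without slamming. Work the pedal only: do not touch the lid or the offcut, and leave the other things on the bench where they are.

Things in the scene. Friction and masses are not known exactly. Their poses are not given: they have to be found in the camera images.
- bin: the pedal bin, a white plastic box 170 mm deep (x), 220 mm wide (y) and 230 mm high to its rim, walls 5 mm, inner floor 60 mm above the bench; it stands firmly and does not shift. Origin: centre of its underside on the bench. Its x axis points from the pedal side to the hinge side, so the pedal sticks out of its -x face; y is across, z up
- pedal_pad (a point): centre of the top face of the pedal's black rubber-faced pad (44 mm deep, 60 mm wide, 9 mm thick), 60 mm out from the bin's front (-x) face and in the middle of its width. At rest about 59 mm above the bench (57 mm while the lid is propped), fully pressed about 26 mm, moving on an arc of 120 mm radius whose pivot lies inside the bin; the pad slopes 0.15 rad up towards its free end at rest and 0.13 rad down when fully pressed
- pedal (a joint): pedal angle, rad: 0 up (lid shut), 0.28 at its bottom stop. It is linked to the lid by a push rod: the lid turns 4.2 times as far, so 1 mm of pad travel turns the lid about 0.035 rad (its front edge moves about 6.5 mm). It takes about 5 to 12 N at the pad and has no catch: the lid's weight pushes it back up as fast as it is let; let up at no more than about 40 mm/s at the pad, the lid shuts quietly
- lid (a joint): lid angle, rad: 0 shut, 1.17 wide open with the pedal at its stop; hinged on the bin's rear (+x) upper edge. Propped by the offcut it starts at about 0.07 to 0.1. It falls freely, and slams, if the pedal is let go
- lid_front (a point): middle of the lid's free front edge; the lid is a flat white plate 188 mm deep, 240 mm wide, 8 mm thick at its edge, and overhangs the bin by about 10 mm at the front and sides
- offcut_mid (a point): centre of the offcut, a plain plywood strip 150 x 25 x 11 mm (x along its length), lying across the bin's left-hand (+y) side wall under the lid: about 50 to 57 mm of it sticks out of that wall, the rest is over the inside of the bin. It is held by nothing but the lid's weight and tips into the bin by itself once the lid lifts
- tape_roll: bystander: roll of brown tape lying flat, 104 mm across, 48 mm high; origin at the centre of its underside
- glue_bottle: bystander: white bottle, 60 mm across, 165 mm high, standing; origin at the centre of its underside
- carton: bystander: small closed carton 100 x 120 x 60 mm; origin at the centre of its underside
- press_board: bystander: plywood board 130 x 100 x 18 mm with four 6 mm bolt heads, lying flat; origin at the centre of its underside

How it is judged:
By the outcome, as a careful person would: the job done as asked, in the order asked, and still so for the second after the job is handed in, with the robot touching nothing.
It also fails if it takes over 45 s, if anything falls off the work surface, if the arm or the gripper's body presses on something with over 40 N, if the wrist force passes 120 N, or if a joint passes its speed limit or range.

## Working session

There is one attempt and no reset: what is moved stays moved. The work goes in short steps, Python scripts to look and compute and a tool call to move; the robot and the scene stay as the last step left them, time stands still between calls to the robot, and variables do not carry over. Pictures are saved under pics/ and viewed, and the job is handed in when it is done.

Besides the shell and the picture viewer there is one more tool, called after ">>>" as name(argument=value, ...), one argument or row to a line, values as JSON. jog_arm: Moves the arm, as the interface text tells. Its arguments: {"type":"object","properties":{"deltas":{"type":"array"},"grip_force":{"type":"number"}},"required":["deltas"]}

```bash
mkdir -p pics
cat > h.py <<'E'
import numpy as np,cv2
from workcell import bot,viewer,ticket
def snap(n,f):
    c=viewer.camera(n); cv2.imwrite('pics/'+f,cv2.cvtColor(c['image'],cv2.COLOR_RGB2BGR)); return c
def K(c):
    f=192/np.tan(np.radians(c['fovy'])/2); return np.array([[f,0,c['cx']],[0,f,c['cy']],[0,0,1]])
def proj(c,P):
    P=np.atleast_2d(P); T=np.array(c['world_to_cam']); p=(T[:3,:3]@P.T+T[:3,3:4]); u=K(c)@p; return (u[:2]/u[2]).T
def plane(c,uv,z):
    T=np.array(c['world_to_cam']); R=T[:3,:3]; o=-R.T@T[:3,3]; d=R.T@np.linalg.inv(K(c))@np.array([*uv,1.]); return o+d*(z-o[2])/d[2]
E
python3 - <<'E'
from h import *
import pickle
o=bot.get_obs(); print(o['ee_pos'],o['tcp_rot'],o['wrist_force'],o['time'],bot.nose_length)
d={}
for n in('scene','side'):
    d[n]=snap(n,n+'1.png'); print(n,d[n]['fovy'],d[n]['cx'],d[n]['cy'],d[n]['world_to_cam'])
pickle.dump(d,open('c.pkl','wb'))
E
```

```text
[ 5.49797827e-01 -8.69648621e-06  2.47572870e-01] [-90.0416966   89.92326018 179.95730874] [-0.26880834  1.2033039   0.1227741 ] 0.0 0.017
scene 57.55901113932972 252.10661982896198 188.95814121644364 [[ 0.55342959  0.83285046 -0.00870652 -0.40215505]
 [ 0.76518789 -0.51254063 -0.38960184 -0.39152857]
 [-0.32894252  0.20895506 -0.92094223  1.23270211]
 [ 0.          0.          0.          1.        ]]
side 48.91304440195095 256.8498859337569 185.28334147133393 [[-5.60273481e-02  9.98429216e-01 -1.93464543e-04 -2.55251984e-02]
 [ 9.24396629e-01  5.17997479e-02 -3.77899006e-01 -5.15500503e-01]
 [-3.77295387e-01 -2.13515172e-02 -9.25846803e-01  1.27922655e+00]
 [ 0.00000000e+00  0.00000000e+00  0.00000000e+00  1.00000000e+00]]
```

View pics/scene1.png

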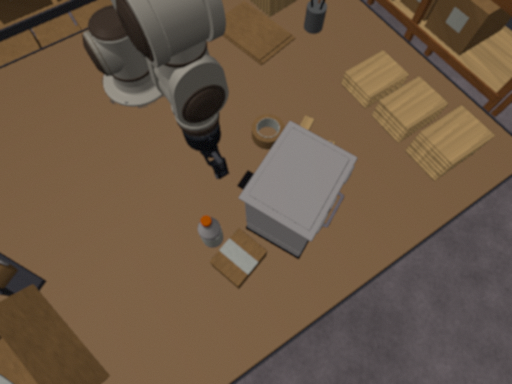

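View pics/side1.png

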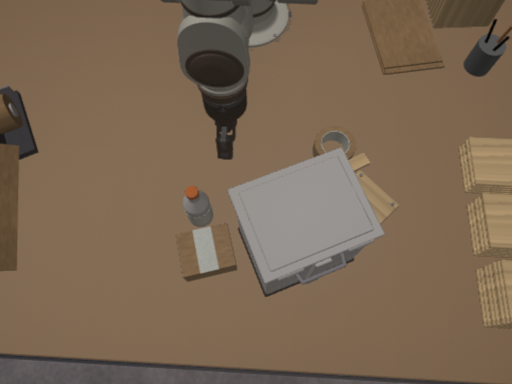

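Run:
```python
from h import *
import pickle
d=pickle.load(open('c.pkl','rb'))
a=cv2.cvtColor(d['scene']['image'],cv2.COLOR_RGB2BGR)[110:260,170:370]; cv2.imwrite('pics/s_z.png',cv2.resize(a,None,fx=4,fy=4,interpolation=cv2.INTER_CUBIC))
a=cv2.cvtColor(d['side']['image'],cv2.COLOR_RGB2BGR)[110:300,170:410]; cv2.imwrite('pics/d_z.png',cv2.resize(a,None,fx=3.125,fy=3.125,interpolation=cv2.INTER_CUBIC))
p=plane(d['scene'],(246,181),.057);print(p,proj(d['side'],p))
```

```text
[0.5675974  0.08507982 0.057     ] [[268.3841948  181.96266158]]
```

View pics/s_z.png

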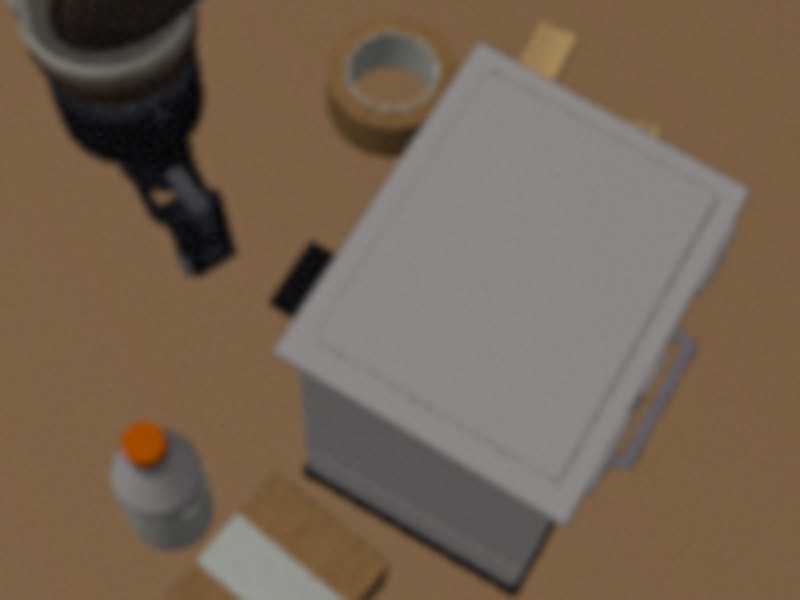

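View pics/d_z.png

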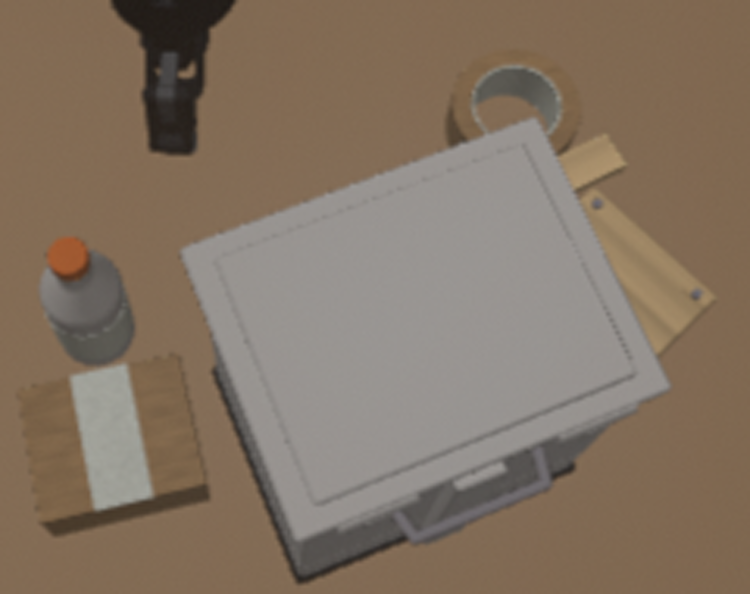

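Run:
```python
from h import *
import pickle
from scipy.optimize import least_squares
d=pickle.load(open('c.pkl','rb'))
S=lambda u,v:(170+u/4,110+v/4); D=lambda u,v:(170+u/3.125,110+v/3.125)
obs=[('scene','F+',S(482,43)),('scene','R+',S(748,188)),('scene','F-',S(277,350)),('scene','R-',S(565,523)),('scene','bF-',S(307,474)),('scene','bR-',S(516,592)),
('side','F+',D(540,119)),('side','R+',D(669,384)),('side','F-',D(182,253)),('side','R-',D(298,540)),('side','bR-',D(300,582)),('side','bR+',D(576,468))]
def pts(p):
    x,y,t,a,h=p
    out={}
    for s,sg in(('+',1),('-',-1)):
        out['R'+s]=(.093,.12*sg,h); out['F'+s]=(.093-.188*np.cos(a),.12*sg,h+.188*np.sin(a))
        out['bF'+s]=(-.085,.11*sg,0);out['bR'+s]=(.085,.11*sg,0)
    R=np.array([[np.cos(t),-np.sin(t),0],[np.sin(t),np.cos(t),0],[0,0,1]])
    return {k:R@np.array(v)+[x,y,0] for k,v in out.items()},R
def f(p):
    P,_=pts(p); r=[(proj(d[c],P[k])[0]-u) for c,k,u in obs]
    return np.r_[np.ravel(r)]
r=least_squares(f,[.7,.13,.3,.08,.238],loss='soft_l1'); print(r.x,np.degrees(r.x[2]));print(f(r.x).reshape(-1,2).round(1))
P,R=pts(r.x);b=np.array([r.x[0],r.x[1],0])
pad=b+R@[-.145,0,.057];print('pad',pad,[proj(d[c],pad) for c in d], 'lidfront',(P['F+']+P['F-'])/2)
for x,y in((-.022,-.03),(-.022,.03)): print(S(0,0),(proj(d['scene'],b+R@[-.145+x,y,.059])-[170,110])*4)
print('tape',plane(d['side'],D(515,90),.048),plane(d['scene'],S(392,70),.048),'glue',plane(d['side'],D(68,257),.165),plane(d['scene'],S(145,442),.165))
```

```text
[0.70026559 0.15657518 0.43985108 0.06435116 0.22969575] 25.201610343597782
[[-0.3  0.1]
 [ 1.   0.4]
 [-0.1  0.2]
 [ 0.8  0.1]
 [ 0.6 -1.5]
 [-0.  -0.9]
 [-1.6 -0.2]
 [ 0.8  1.6]
 [-0.4 -1. ]
 [-0.   0.8]
 [ 0.2 -1.3]
 [-2.1 -0.5]]
pad [0.5690674 0.0948335 0.057    ] [array([[249.093619  , 179.67513111]]), array([[272.42998106, 182.73951555]])] lidfront [0.61466025 0.11628943 0.24178542]
(170.0, 110.0) [[268.50181355 295.78424518]]
(170.0, 110.0) [[312.02590974 231.57697023]]
tape [0.43661187 0.24699474 0.048     ] [0.44905027 0.24458481 0.048     ] glue [ 0.64507819 -0.074822    0.165     ] [ 0.64415397 -0.07775275  0.165     ]
```

Run:
```python
from h import *
from scipy.spatial.transform import Rotation as Ro
print(Ro.from_euler('xyz',bot.get_obs()['tcp_rot'],degrees=True).as_matrix().round(2))
```

```text
[[-0.  1. -0.]
 [-0. -0. -1.]
 [-1. -0.  0.]]
```

>>> jog_arm(
  deltas=[
    {"fingers": 0,"x": 0,"y": 10,"z": 0,"twist": -8},
    {"fingers": 0,"x": 0,"y": 20,"z": -10,"twist": -16},
    {"fingers": 0,"x": 0,"y": 30,"z": -20,"twist": -24},
    {"fingers": 0,"x": 0,"y": 40,"z": -30,"twist": -32},
    {"fingers": 0,"x": 0,"y": 50,"z": -40,"twist": -40},
    {"fingers": 0,"x": 0,"y": 60,"z": -50,"twist": -48},
    {"fingers": 0,"x": 0,"y": 70,"z": -60,"twist": -56},
    {"fingers": 0,"x": 0,"y": 80,"z": -70,"twist": -64},
    {"fingers": 0,"x": 0,"y": 85,"z": -75,"twist": -65},
    {"fingers": 0,"x": 0,"y": 85,"z": -75,"twist": -65},
  ],
)

```text
time: 1.1
ee_pos: [0.5494, 0.0854, 0.1717]
tcp_rot: [-45.6, 89.9, 159.7]
wrist_force: [-0.8, 0.0, 0.2]
opening: -0.0001
```

Run:
```python
from h import *
import pickle
o=bot.get_obs(); print({k:np.round(v,4) for k,v in o.items()})
w=snap('wrist','w1.png'); print(w['fovy'],w['cx'],w['cy'],w['tool_from_camera']); w['o']=o; pickle.dump(w,open('w.pkl','wb'))
c=snap('scene','scene2.png')
a=cv2.imread('pics/scene2.png')[80:260,150:390]; cv2.imwrite('pics/s2_z.png',cv2.resize(a,None,fx=3.3,fy=3.3,interpolation=cv2.INTER_CUBIC))
```

```text
{'time': np.float64(1.1), 'q': array([8.80070e+00, 5.02240e+00, 1.64820e+00, 8.67438e+01, 6.57000e-02,
       1.63581e+02]), 'qd': array([-0.8676, -0.5607,  1.2312,  0.8073, -0.2127, -1.929 ]), 'joint_efforts': array([  0.6384, -52.4015,  46.6533,  -0.2573,   0.057 ,   0.67  ]), 'ee_pos': array([0.5494, 0.0854, 0.1717]), 'tcp_rot': array([-45.5617,  89.865 , 159.6579]), 'wrist_force': array([-0.7641,  0.0382,  0.2145]), 'torque': array([-0.0094,  0.0236,  0.0033]), 'opening': np.float64(-0.0001)}
66.2394571045866 260.8797356646461 192.5470063930219 [[ 5.80958585e-04 -2.76125705e-01  9.61121354e-01 -1.24848001e-01]
 [ 9.99999814e-01  3.37212662e-04 -5.07579393e-04  1.75325161e-04]
 [-1.83946572e-04  9.61121471e-01  2.76125850e-01 -6.94590420e-02]
 [ 0.00000000e+00  0.00000000e+00  0.00000000e+00  1.00000000e+00]]
```

View pics/w1.png

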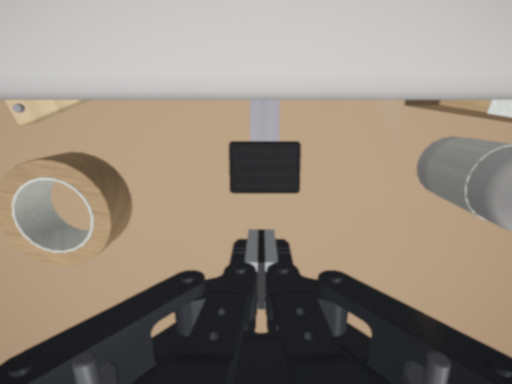

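View pics/s2_z.png

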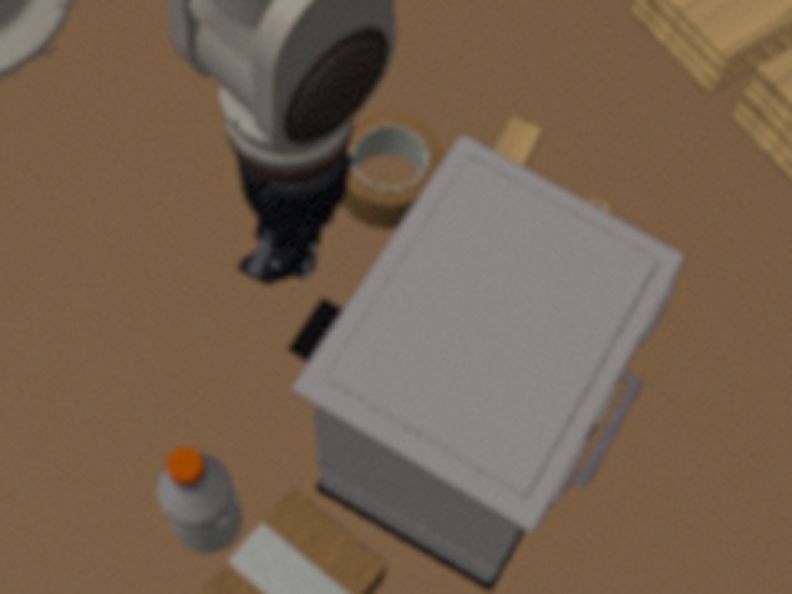

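Run:
```python
from h import *
import pickle
from scipy.spatial.transform import Rotation as Ro
w=pickle.load(open('w.pkl','rb'));o=w['o']
T=np.eye(4);T[:3,:3]=Ro.from_euler('xyz',o['tcp_rot'],degrees=True).as_matrix();T[:3,3]=o['ee_pos']
W=T@np.array(w['tool_from_camera']); w['world_to_cam']=np.linalg.inv(W)
q=[plane(w,uv,z) for uv,z in(((230,142),.0537),((300,142),.0537),((301,193),.060),((230,193),.060))]
# far (bin side) edges lower
print(np.round(q,4)); q=np.array(q)
print('c',q.mean(0),'wid',np.linalg.norm(q[1]-q[0]),'dep',np.linalg.norm(q[3]-q[0]),'axis',np.degrees(np.arctan2(*(q[1]-q[2])[[1,0]])),np.degrees(np.arctan2(*(q[0]-q[3])[[1,0]])))
print(T[:3,:3].round(3))
```

```text
[[0.577  0.1265 0.0537]
 [0.6014 0.0747 0.0537]
 [0.5645 0.0555 0.06  ]
 [0.5391 0.1092 0.06  ]]
c [0.57049627 0.09149147 0.05685   ] wid 0.057249334817822545 dep 0.0420968100454582 axis 27.40686605013566 24.454192708934837
[[-0.002  0.426 -0.905]
 [ 0.001 -0.905 -0.426]
 [-1.    -0.002  0.002]]
```

>>> jog_arm(
  deltas=[
    {"fingers": 0,"x": 12,"y": 3,"z": -20,"twist": 0},
    {"fingers": 0,"x": 12,"y": 3,"z": -40,"twist": 0},
    {"fingers": 0,"x": 12,"y": 3,"z": -60,"twist": 0},
    {"fingers": 0,"x": 12,"y": 3,"z": -75,"twist": 0},
    {"fingers": 0,"x": 12,"y": 3,"z": -85,"twist": 0},
    {"fingers": 0,"x": 12,"y": 3,"z": -85,"twist": 0},
  ],
)

```text
time: 1.8
ee_pos: [0.5613, 0.0875, 0.0869]
tcp_rot: [-42.6, 89.9, 162.6]
wrist_force: [-0.3, 0.1, -0.4]
opening: 0.0001
```

Run:
```python
from h import *
o=bot.get_obs(); print({k:np.round(v,4) for k,v in o.items() if k in('ee_pos','wrist_force','time')})
snap('wrist','w2.png');snap('scene','scene3.png')
a=cv2.imread('pics/scene3.png')[80:260,150:390]; cv2.imwrite('pics/s3_z.png',cv2.resize(a,None,fx=3.3,fy=3.3,interpolation=cv2.INTER_CUBIC))
```

```text
{'time': np.float64(1.8), 'ee_pos': array([0.5613, 0.0875, 0.0869]), 'wrist_force': array([-0.3036,  0.1197, -0.3675])}
```

View pics/w2.png

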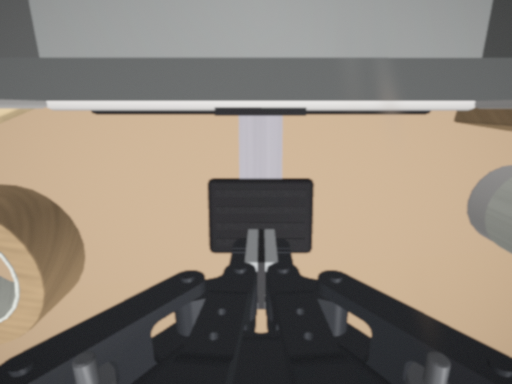

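View pics/s3_z.png

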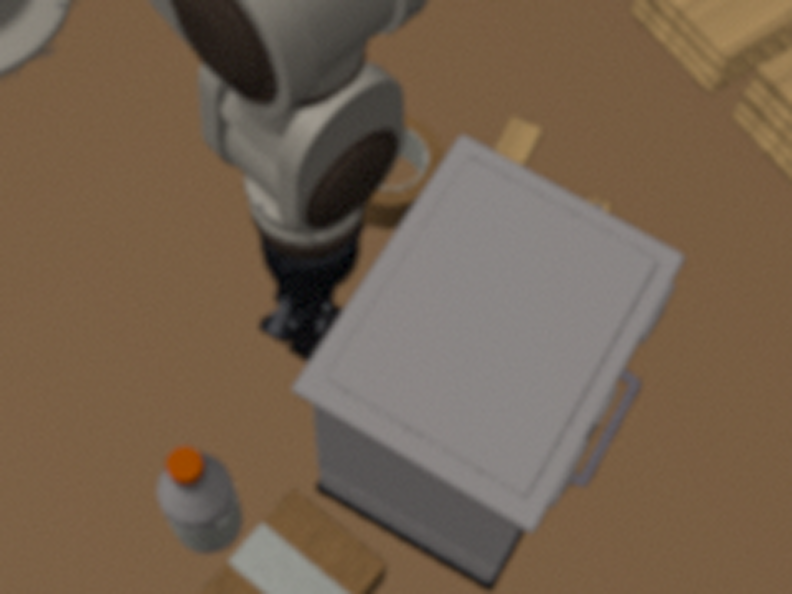

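Run:
```python
from h import *
import pickle
w=pickle.load(open('w.pkl','rb'))
w['world_to_cam']=np.linalg.inv(np.array(w['tool_from_camera']))
print(proj(w,[[.017,0,0],[.0289,0,0],[.0289,0,.022-.022],[.0289,0,.011],[.0289,0,-.011]]))
# pad corners in tool frame, x=.0269..
R=np.array(w['tool_from_camera'])
for uv,x in(((209,180),.033),((312,180),.033),((312,252),.027),((209,252),.027)):
    d=R[:3,:3]@np.linalg.inv(K(w))@[*uv,1];o=R[:3,3];print((o+d*(x-o[0])/d[0]).round(4))
```

```text
[[260.67971092 244.76195509]
 [260.70560135 235.39233201]
 [260.70560135 235.39233201]
 [260.70520962 252.93105918]
 [260.7060076  217.20360178]]
[ 0.033  -0.0285 -0.0313]
[ 0.033   0.0283 -0.0313]
[0.027  0.0292 0.0094]
[ 0.027  -0.0295  0.0094]
```

>>> jog_arm(
  deltas=[
    {"fingers": 0,"x": 4,"y": 2,"z": 0},
    {"fingers": 0,"x": 4,"y": 2,"z": -4},
    {"fingers": 0,"x": 4,"y": 2,"z": -8},
    {"fingers": 0,"x": 4,"y": 2,"z": -10},
    {"fingers": 0,"x": 4,"y": 2,"z": -12},
    {"fingers": 0,"x": 4,"y": 2,"z": -14},
    {"fingers": 0,"x": 4,"y": 2,"z": -16},
  ],
)

```text
validation failed for argument at $.de...
```

>>> jog_arm(
  deltas=[
    {"fingers": 0,"x": 4,"y": 2,"z": 0,"twist": 0},
    {"fingers": 0,"x": 4,"y": 2,"z": -4,"twist": 0},
    {"fingers": 0,"x": 4,"y": 2,"z": -8,"twist": 0},
    {"fingers": 0,"x": 4,"y": 2,"z": -10,"twist": 0},
    {"fingers": 0,"x": 4,"y": 2,"z": -12,"twist": 0},
    {"fingers": 0,"x": 4,"y": 2,"z": -14,"twist": 0},
    {"fingers": 0,"x": 4,"y": 2,"z": -16,"twist": 0},
  ],
)

```text
time: 2.6
ee_pos: [0.5659, 0.0896, 0.073]
tcp_rot: [-122.7, 90.0, 82.5]
wrist_force: [-3.3, -0.7, 7.0]
opening: -0.0003
```

>>> jog_arm(
  deltas=[
    {"fingers": 0,"x": 0,"y": 0,"z": -3,"twist": 0},
    {"fingers": 0,"x": 0,"y": 0,"z": -6,"twist": 0},
    {"fingers": 0,"x": 0,"y": 0,"z": -9,"twist": 0},
    {"fingers": 0,"x": 0,"y": 0,"z": -12,"twist": 0},
    {"fingers": 0,"x": 0,"y": 0,"z": -15,"twist": 0},
    {"fingers": 0,"x": 0,"y": 0,"z": -18,"twist": 0},
    {"fingers": 0,"x": 0,"y": 0,"z": -20,"twist": 0},
    {"fingers": 0,"x": 0,"y": 0,"z": -22,"twist": 0},
    {"fingers": 0,"x": 0,"y": 0,"z": -24,"twist": 0},
    {"fingers": 0,"x": 0,"y": 0,"z": -25,"twist": 0},
  ],
)

```text
time: 3.6
ee_pos: [0.5659, 0.0896, 0.0478]
tcp_rot: [-117.3, 90.0, 87.9]
wrist_force: [-2.1, -1.9, 2.2]
opening: 0.0001
```

Run:
```python
from h import *
snap('wrist','w3.png');snap('scene','scene4.png')
a=cv2.imread('pics/scene4.png')[50:260,150:390]; cv2.imwrite('pics/s4_z.png',np.vstack([cv2.resize(a,None,fx=2,fy=2,interpolation=cv2.INTER_CUBIC)]))
```

```text
(no output)
```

View pics/s4_z.png

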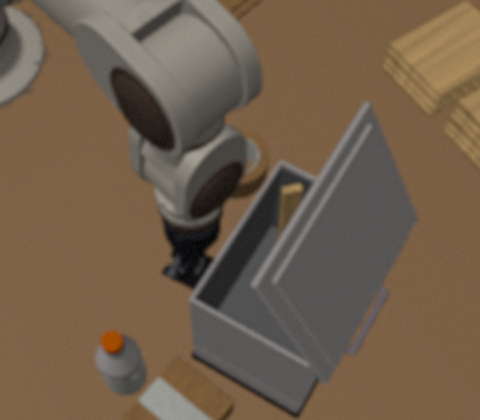

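View pics/w3.png

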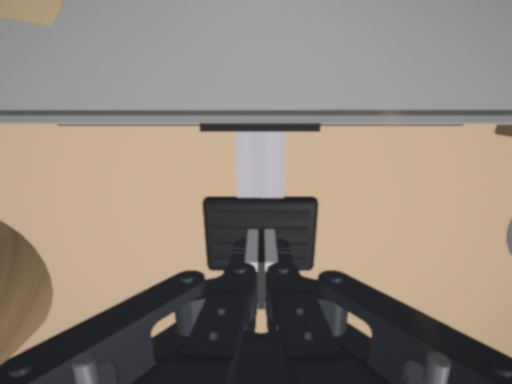

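>>> jog_arm(
  deltas=[
    {"fingers": 0,"x": 0,"y": 0,"z": -1,"twist": 0},
    {"fingers": 0,"x": 0,"y": 0,"z": -2,"twist": 0},
    {"fingers": 0,"x": 0,"y": 0,"z": -3,"twist": 0},
    {"fingers": 0,"x": 0,"y": 0,"z": -4,"twist": 0},
    {"fingers": 0,"x": 0,"y": 0,"z": -4,"twist": 0},
  ],
)

```text
time: 4.2
ee_pos: [0.5661, 0.0897, 0.0436]
tcp_rot: [-136.8, 89.9, 68.4]
wrist_force: [0.3, 0.1, 1.7]
opening: -0.0001
```

>>> jog_arm(
  deltas=[
    {"fingers": 0,"x": 0,"y": 0,"z": -0.5,"twist": 0},
    {"fingers": 0,"x": 0,"y": 0,"z": -1,"twist": 0},
    {"fingers": 0,"x": 0,"y": 0,"z": -1.5,"twist": 0},
    {"fingers": 0,"x": 0,"y": 0,"z": -1.5,"twist": 0},
  ],
)

```text
time: 4.6
ee_pos: [0.5662, 0.0897, 0.0427]
tcp_rot: [-154.9, 89.9, 50.3]
wrist_force: [-2.5, -1.2, 6.1]
opening: -0.0003
```

Run:
```python
from h import *
snap('wrist','w4.png');snap('scene','scene5.png');snap('side','side5.png')
a=cv2.imread('pics/scene5.png')[50:260,150:390];b=cv2.imread('pics/side5.png')[90:300,170:410]; cv2.imwrite('pics/s5_z.png',cv2.resize(np.hstack([a,b]),None,fx=1.65,fy=1.65,interpolation=cv2.INTER_CUBIC))
```

```text
(no output)
```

View pics/s5_z.png

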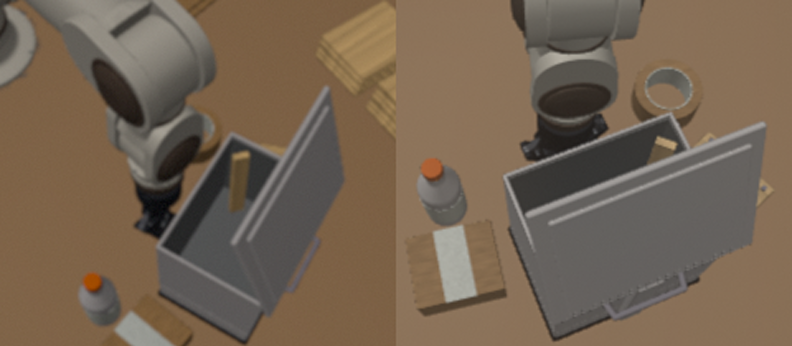

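View pics/w4.png

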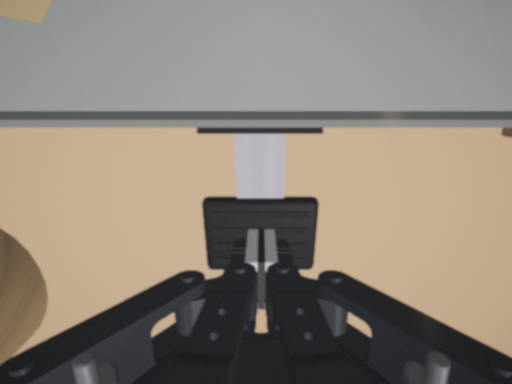

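>>> jog_arm(
  deltas=[
    {"fingers": 0,"x": 0,"y": 0,"z": -0.7,"twist": 0},
    {"fingers": 0,"x": 0,"y": 0,"z": -1.4,"twist": 0},
    {"fingers": 0,"x": 0,"y": 0,"z": -2,"twist": 0},
    {"fingers": 0,"x": 0,"y": 0,"z": -2,"twist": 0},
  ],
)

```text
time: 5.15
ee_pos: [0.5663, 0.0897, 0.0423]
tcp_rot: [-172.9, 89.9, 32.3]
wrist_force: [-7.0, -2.7, 14.0]
opening: 0.0
```

Run:
```python
from h import *
snap('scene','scene6.png');snap('side','side6.png')
a=cv2.imread('pics/scene6.png')[110:260,220:380];b=cv2.imread('pics/side6.png')[140:290,270:430]; cv2.imwrite('pics/s6_z.png',cv2.resize(np.hstack([a,b]),None,fx=2.5,fy=2.5,interpolation=cv2.INTER_CUBIC))
```

```text
(no output)
```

View pics/s6_z.png

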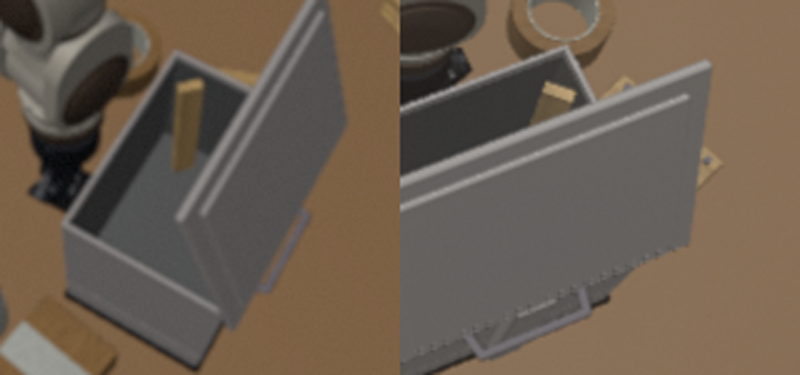

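Run:
```python
from h import *
import pickle
d=pickle.load(open('c.pkl','rb'))
ps=[K(d[c])@np.array(d[c]['world_to_cam'])[:3] for c in('scene','side')]
def tri(a,b):
    X=cv2.triangulatePoints(ps[0],ps[1],np.array(a,float).reshape(2,1),np.array(b,float).reshape(2,1)).ravel();X=X[:3]/X[3]
    t=.43985;R=np.array([[np.cos(t),np.sin(t),0],[-np.sin(t),np.cos(t),0],[0,0,1]]);print(X.round(4),(R@(X-[.7003,.1566,0])).round(4))
tri((220+188/2.5,110+84/2.5),(270+160/2.5,140+92/2.5))
tri((220+177/2.5,110+54/2.5),(270+167/2.5,140+49/2.5))
```

```text
[0.6027 0.2192 0.189 ] [-0.0617  0.0982  0.189 ]
[0.5758 0.2211 0.2124] [-0.0852  0.1114  0.2124]
```

>>> jog_arm(
  deltas=[
    {"fingers": 0,"x": 0,"y": 0,"z": 1,"twist": 0},
    {"fingers": 0,"x": 0,"y": 0,"z": 2.5,"twist": 0},
    {"fingers": 0,"x": 0,"y": 0,"z": 4,"twist": 0},
    {"fingers": 0,"x": 0,"y": 0,"z": 5.5,"twist": 0},
    {"fingers": 0,"x": 0,"y": 0,"z": 7,"twist": 0},
    {"fingers": 0,"x": 0,"y": 0,"z": 8.5,"twist": 0},
    {"fingers": 0,"x": 0,"y": 0,"z": 10,"twist": 0},
    {"fingers": 0,"x": 0,"y": 0,"z": 11.5,"twist": 0},
    {"fingers": 0,"x": 0,"y": 0,"z": 13,"twist": 0},
    {"fingers": 0,"x": 0,"y": 0,"z": 14.5,"twist": 0},
  ],
)

```text
time: 6.25
ee_pos: [0.5662, 0.0897, 0.057]
tcp_rot: [-171.5, 89.9, 33.7]
wrist_force: [-2.7, -0.7, 3.5]
opening: -0.0003
```

>>> jog_arm(
  deltas=[
    {"fingers": 0,"x": 0,"y": 0,"z": 1.5,"twist": 0},
    {"fingers": 0,"x": 0,"y": 0,"z": 3,"twist": 0},
    {"fingers": 0,"x": 0,"y": 0,"z": 4.5,"twist": 0},
    {"fingers": 0,"x": 0,"y": 0,"z": 6,"twist": 0},
    {"fingers": 0,"x": 0,"y": 0,"z": 7.5,"twist": 0},
    {"fingers": 0,"x": 0,"y": 0,"z": 9,"twist": 0},
    {"fingers": 0,"x": 0,"y": 0,"z": 10,"twist": 0},
  ],
)

```text
time: 6.95
ee_pos: [0.5668, 0.09, 0.0675]
tcp_rot: [-176.7, 89.8, 28.5]
wrist_force: [1.9, 1.1, 5.4]
opening: 0.0003
```

>>> jog_arm(
  deltas=[
    {"fingers": 0,"x": 0,"y": 0,"z": 1,"twist": 0},
    {"fingers": 0,"x": 0,"y": 0,"z": 2,"twist": 0},
    {"fingers": 0,"x": 0,"y": 0,"z": 3,"twist": 0},
    {"fingers": 0,"x": 0,"y": 0,"z": 4,"twist": 0},
    {"fingers": 0,"x": 0,"y": 0,"z": 5,"twist": 0},
    {"fingers": 0,"x": 0,"y": 0,"z": 6,"twist": 0},
  ],
)

```text
time: 7.55
ee_pos: [0.5674, 0.0903, 0.074]
tcp_rot: [-178.9, 89.7, 26.3]
wrist_force: [4.0, 2.1, 4.8]
opening: 0.0002
```

>>> jog_arm(
  deltas=[
    {"fingers": 0,"x": 0,"y": 0,"z": 0.7,"twist": 0},
    {"fingers": 0,"x": 0,"y": 0,"z": 1.4,"twist": 0},
    {"fingers": 0,"x": 0,"y": 0,"z": 2.1,"twist": 0},
    {"fingers": 0,"x": 0,"y": 0,"z": 2.8,"twist": 0},
    {"fingers": 0,"x": 0,"y": 0,"z": 3.5,"twist": 0},
    {"fingers": 0,"x": 0,"y": 0,"z": 4.2,"twist": 0},
    {"fingers": 0,"x": 0,"y": 0,"z": 5,"twist": 0},
    {"fingers": 0,"x": 0,"y": 0,"z": 6,"twist": 0},
  ],
)

```text
time: 8.35
ee_pos: [0.5665, 0.0899, 0.079]
tcp_rot: [-170.0, 89.8, 35.2]
wrist_force: [-0.3, 0.9, 0.1]
opening: -0.0002
```

Run:
```python
from h import *
snap('scene','scene7.png');snap('side','side7.png')
a=cv2.imread('pics/scene7.png')[60:260,160:400];b=cv2.imread('pics/side7.png')[90:290,170:410]; cv2.imwrite('pics/s7_z.png',cv2.resize(np.hstack([a,b]),None,fx=1.65,fy=1.65,interpolation=cv2.INTER_CUBIC))
```

```text
(no output)
```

View pics/s7_z.png

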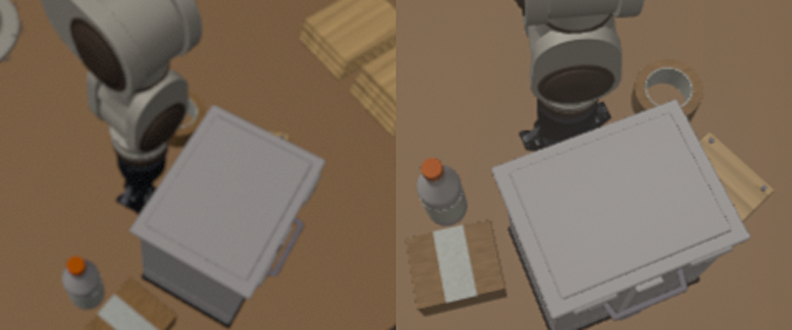

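Contact is gone, the lid is down and the offcut is out of sight. Next I retract outward and up, then verify.

>>> jog_arm(
  deltas=[
    {"fingers": 0,"x": -2,"y": -1,"z": 8,"twist": 0},
    {"fingers": 0,"x": -8,"y": -4,"z": 20,"twist": 0},
    {"fingers": 0,"x": -18,"y": -8,"z": 35,"twist": 0},
    {"fingers": 0,"x": -35,"y": -16,"z": 60,"twist": 0},
    {"fingers": 0,"x": -50,"y": -24,"z": 90,"twist": 0},
    {"fingers": 0,"x": -60,"y": -30,"z": 120,"twist": 0},
    {"fingers": 0,"x": -60,"y": -30,"z": 130,"twist": 0},
    {"fingers": 0,"x": -60,"y": -30,"z": 130,"twist": 0},
  ],
)

```text
time: 9.25
ee_pos: [0.5074, 0.0599, 0.2119]
tcp_rot: [172.3, 89.5, 17.5]
wrist_force: [0.1, -0.4, -0.6]
opening: 0.0
```

Run:
```python
from h import *
print(bot.get_obs()['wrist_force'])
snap('scene','scene8.png');snap('side','side8.png');snap('wrist','w8.png')
a=cv2.imread('pics/scene8.png')[110:260,170:370];b=cv2.imread('pics/side8.png')[110:260,190:390]; cv2.imwrite('pics/s8_z.png',cv2.resize(np.hstack([a,b]),None,fx=2,fy=2,interpolation=cv2.INTER_CUBIC))
cv2.imwrite('pics/s8_s.png',cv2.resize(a,None,fx=4,fy=4,interpolation=cv2.INTER_CUBIC))
```

```text
[ 0.06072868 -0.36472677 -0.6434392 ]
```

View pics/s8_s.png

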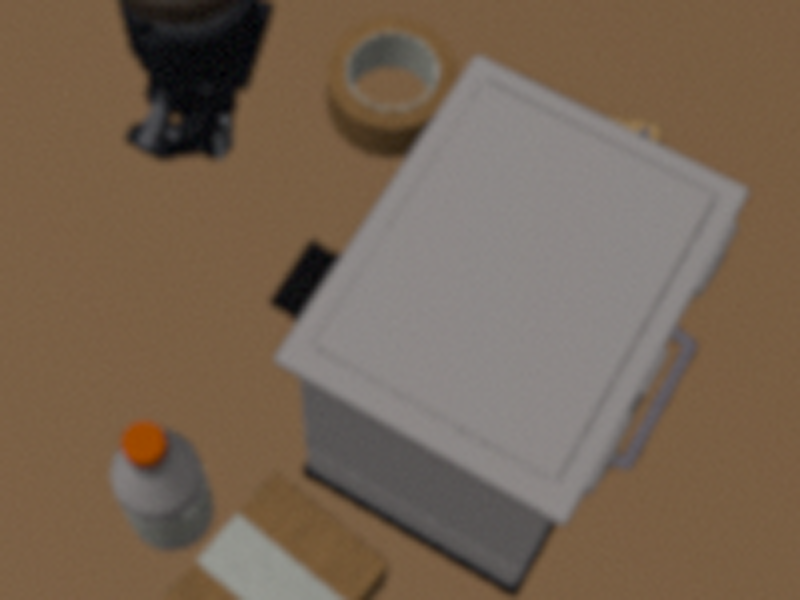

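View pics/side8.png

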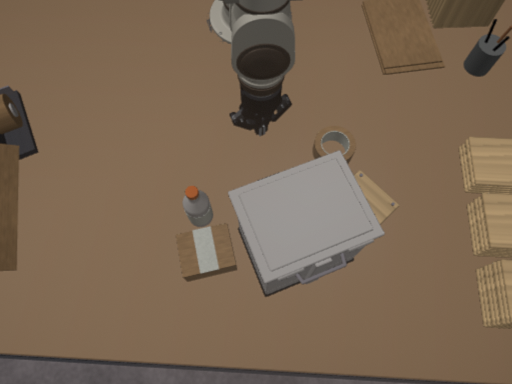

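View pics/w8.png

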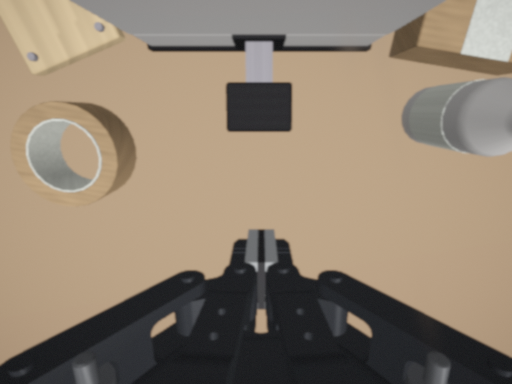

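Run:
```python
from h import *
import pickle
d=pickle.load(open('c.pkl','rb'));x,y,t=.7003,.1566,.43985
R=np.array([[np.cos(t),-np.sin(t),0],[np.sin(t),np.cos(t),0],[0,0,1]])
for a in(0,.03,.064):
    P=[R@[.093-.188*np.cos(a),s*.12,.2297+.188*np.sin(a)]+[x,y,0] for s in(1,-1)]
    print(a,((proj(d['scene'],P)-[170,110])*4).round(0).tolist(),proj(d['side'],P).round(1).tolist())
```

```text
0 [[478.0, 54.0], [277.0, 358.0]] [[340.0, 150.5], [228.2, 192.1]]
0.03 [[479.0, 49.0], [277.0, 355.0]] [[340.5, 149.2], [228.1, 191.1]]
0.064 [[481.0, 44.0], [277.0, 351.0]] [[341.2, 147.9], [227.9, 190.0]]
```

Run:
```python
from h import *
g0=cv2.imread('pics/scene1.png');g=cv2.imread('pics/scene8.png')
print([cv2.phaseCorrelate(np.float32(cv2.cvtColor(g0[s],6)),np.float32(cv2.cvtColor(g[s],6))) for s in(np.s_[210:250,193:228],np.s_[228:290,208:270],np.s_[112:150,248:275])])
print(ticket.job_done())
```

```text
[((-0.05584255360197332, 0.07225475881939047), 1.0437461430827777), ((-0.03197759610486628, -0.04130969232789994), 0.9705069318879396), ((1.04069091024453, 0.17260375778280945), 0.9383777538935344)]
the job is handed in; nothing more can be done
None
```

The job is handed in: I pressed the pedal to its stop with the closed fingertips, the offcut dropped into the bin, and the lid is back down and shut.

- **Pressing:** At the stop the wrist read about 14 N and the pad had stopped moving. The pictures showed the lid wide open and the offcut standing inside the bin, with its top end below the rim.
- **Letting up:** I raised the pedal at about 15 mm/s, slowing to about 7 mm/s at the end. Contact force then fell to about zero and the arm drew clear, finishing about 9 s in.
- **Lid shut:** In the scene picture the lid's front corners are at (478, 55) and (277, 359) in the 4x zoom. The predicted positions for a lid angle of 0 are (478, 54) and (277, 358), so it is shut to within the picture's accuracy. No offcut shows outside the bin. I judged the soft close from the let-up speed, because nothing measured the lid's own speed.
- **Other things:** The glue bottle and carton shifted by less than 0.1 px between the first and last pictures. The tape roll check gave a 1.0 px shift, but that window also takes in the lid edge, which did move. By eye the tape roll is at the same pixels as before. I checked the press board only by eye, and it looks unmoved.
- **Small disagreements:** The pad position from the wrist camera and from the bin fit differed by about 3.5 mm. Triangulating the bin rim gave 212 mm instead of 230 mm, so the measured height of the offcut's top (189 mm) is only rough.

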